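# Open the roll-top cabinet and its inner compartment

### The job

Open up the roll-top cabinet on the bench: take its slatted shutter by the bar handle and raise it along the curved tracks until it is fully up against its stop and stays open by itself, then lift the hinged lid of the compartment inside by its tab until it is all the way back on its stop. Let go of both at the end, and leave the wooden-handled stamp and the steel cup standing beside the cabinet where they are.

Things in the scene. Friction and masses are not known exactly. Their poses are not given: they have to be found in the camera images.
- cabinet: Grey roll-top cabinet, fixed, 320 mm deep, 290 wide, 210 high: D-shaped side panels (inner faces 270 mm apart, round top of radius 160 about the shutter axis), fixed hood over the back half, slatted shutter over the front half, front sill 52 mm high. Origin: centre of its underside; x points from its front to its back (away from the robot), y to the left along its width, z up.
- shutter_axis (a point): Centre of the circular side tracks, in the middle of the width, 50 mm above the cabinet's origin; the shutter turns about the line through it along the cabinet's y axis.
- shutter (a joint): Angle of the shutter about the shutter axis: 0 shut, growing as the bar goes up and back, 1.257 fully open against rubber stops at the hood's edge. About 0.45 kg (varies). Left below half way it slides shut by its own weight; beyond about 1.05 it slides on open to the stop. Raising it takes about 2 to 5 N at the bar.
- shutter_bar (a point): Middle of the bar handle on the lowest slat: round steel bar 10 mm thick, 124 long, along the cabinet's y, on posts 55 mm either side; 192 mm from the shutter axis, slats at radius 150 (37 mm free behind the bar). Shut: 80 degrees from vertical, 83 mm above the bench, to be pinched with a tilted tool (slats bulge above it). Open: 8 degrees from vertical, 240 mm up. It can turn between the fingers.
- lid (a joint): Angle of the compartment lid about its hinge: 0 shut, 1.57 upright, 1.75 open on its stop (leaning back). A stiff hinge: the lid stays about where it is left; it moves with 1 to 3 N at its front edge. It opens only upward, with the shutter up.
- lid_hinge (a point): Middle of the lid's hinge line, which runs along the cabinet's y axis; in the cabinet's frame at x -30 mm, z +79 mm.
- lid_tab (a point): Centre of the tab standing on the compartment lid near its front: a grip 14 mm thick (along the cabinet's y), 28 long (x), 26 high; lid shut, it is 75 mm in front of the hinge line and 16 mm above it. The lid is a plate 98 x 196 x 5 mm reaching 96 mm forward of the hinge, on a grey box inside the cabinet. Once raised, its underside faces the front and can be pushed on.
- stamp_mid (a point): Centre of the hand stamp with a wooden knob on a black foot, 26 x 34 mm, 64 mm high, standing left of the cabinet: leave alone.
- cup_mid (a point): Centre of the open steel cup, 58 mm in diameter, 43 mm high, standing left of the cabinet near its front: leave alone.

How it is judged:
On the way, in this order (a step that is already met when the one before it is completed fails the run):
1. the shutter is raised fully to its stop (joint over 1.19 rad) (value of joint shutter above 1.19 rad), for 0.3 s.
2. the compartment lid is opened to its stop (joint over 1.64 rad) (value of joint lid above 1.64 rad), for 0.2 s.
At the end, for the whole second after the job is handed in: The shutter stands open by itself at its stop (over 1.19 of 1.257 rad) and the compartment lid lies back on its stop (over 1.64 of 1.75 rad), both at rest; stamp and cup are within 30 mm of where they stood (value of joint shutter above 1.19 rad and value of joint lid above 1.64 rad and velocity of joint shutter between -0.05 and 0.05 rad/s and velocity of joint lid between -0.05 and 0.05 rad/s and distance of each of stamp_mid, cup_mid from where it was at the start of the episode below 0.03 m); the robot touches nothing.
It fails at once if the stamp or the cup is shifted by more than 30 mm or knocked over (distance of any of stamp_mid, cup_mid from where it was at the start of the episode above 0.03 m).
It also fails if it takes over 72 s, if anything falls off the work surface, if the arm or the gripper's body presses on something with over 40 N, if the wrist force passes 120 N, or if a joint passes its speed limit or range.

### The arm

A 6-joint arm with a two-finger parallel gripper is mounted at the origin on a cart in front of the work surface, level with it; the furniture and walls round the work are solid. World frame = base frame: x ahead of the robot, y to its left, z up, the work surface at z = 0. Lengths are in m, angles in rad, forces in N, time in s.
With the tool pointing down it reaches from about 0.325 to 0.775 m from the base axis. Payload 5.5 kg.
Tool frame: the origin (TCP) lies where the fingers leave the gripper's body, on its centre line; the fingertips stand 80 mm ahead of it and the grasp point (between the pads) lies 61 mm ahead of it (env.pinch_z is the distance from the TCP to the grasp point, in m); y points along the fingers, z is the direction in which the jaws open and shut, and the axes are right-handed (so a half turn about y gives the same grasp; the last joint's range is limited). The gripper opens to 88 mm and grips with 3 to 60 N. Pads are 20 mm wide; open, the fingers measure 115 mm over their backs; the gripper's body (75 mm by 178 mm) begins 61 mm behind the grasp point.
Start: joints at [-1.268, 0.091, 1.231, -0, 1.82, -0.057], TCP at [0.211, -0.562, 0.303] pointing down, gripper open.
Joint ranges: [-2.87, 2.87], [-0.86, 2.18], [0.17, 2.46], [-1.51, 4.65], [0.06, 2.69], [-2.65, 2.65]. Speed limits (rad/s): [2.57, 2.57, 3.01, 3.14, 3.14, 3.14].

### API

Orientations are given as a rotation vector (axis times angle).
In Python, from bench import status, cams, env, spotter gives the robot as it stands.
- The arm moves only by the tool arm_command, never from a script. Its argument "moves" is a list of rows, each a list of 7 numbers: the shift along the tool's x, y, z in mm, then the turn, a rotation vector about the tool's x, y, z in degrees, then the closure, from -1 (fully open) to 1 (shut). In form: [[dx, dy, dz, ax, ay, az, fingers], ...]. A call has 1 to 20 rows; each row is the pose to reach, as a shift and turn from the pose commanded when the call began, along the tool's axes at that moment; what a row does not reach only later rows make up. A row lasts 1/8 s, in which the tool goes at most 62.5 mm and 10.7 degrees, less where a joint would pass 70% of its speed; a pose out of reach is approached as far as the arm can. A call with a gripper value outside its range is refused whole. The fingers move at their own pace and stop on an object; "grip_force" is the grip in N (left out, the last holds). Time passes only in rows, so rows that repeat a pose let the fingers close. It gives the time, the measured TCP pose, the force and the opening at its end, in the units of the state.
- status.observe(): the state, without advancing time (a new reading comes with each control period).
- cams.camera(name): name is "scene" or "top" or "wrist"; returns the picture (400x640x3 uint8, red, green, blue); there is no depth.
- cams.camera_params(name): a dict with "camera_matrix" (3x3 intrinsics, pixels), "xyz" and "rotation" of the camera in the world; the wrist camera has in their place "tool_from_camera" (4x4, takes a point from camera to tool coordinates, whose origin is the TCP and whose axes are the tool frame's). Camera axes: x right, y down, z forward; pixel columns grow to the right and rows downward; lengths in m; the calibration is good to about 2 mm. The wrist camera is an equidistant fisheye: a pixel r from the principal point sees the ray r / f radians off the axis. A picture is of the moment at which its call begins: read the wrist's pose just before it. camera_params takes no time and is no camera call.
- env.job_done(): hands the job in, once; it reports no verdict.
Trained networks look in the newest picture that a camera, given by its name, has taken for a name from the list of things; names that differ only in an ending like _2 or _b are one class to them, and where a whole thing is asked for, a point or a joint stands for the part that bears it (a point fixed in the world has none). Each returns a list of dicts, best first, with "p" (0 to 1); they miss things now and then, are a little off and sometimes report something else, mostly with a low value. They report only what shows in the picture. A call takes as long as a camera call.
- spotter.find_in(label, camera): "location" ([column, row] in pixels, amid what is visible of it).
The state is a dict: "clock": time; "qpos": joint angles; "qvel": joint speeds; "joint_torque": joint torques, N m; "eef_pos": TCP position; "orientation": TCP orientation; "wrist_force": force on the tool from outside, world axes, zero at the start; "ft_torque": the same for the moment, N m; "gripper_width": opening from 0.0 (shut) to 1.0 (fully open).
Only numpy, scipy, OpenCV 4.12 (cv2) and the standard library are available. Lean on these libraries where they do the work, as an engineer would, in place of code of your own. Each camera call takes 0.05 s, during which the arm holds its last target. There are 200 camera calls.

## Working session

There is one attempt and no reset: what is moved stays moved. The work goes in short steps, Python scripts to look and compute and a tool call to move; the robot and the scene stay as the last step left them, time stands still between calls to the robot, and variables do not carry over. Pictures are saved under pics/ and viewed, about 8 in all and at most 12, crops included, and the job is handed in when it is done.

Besides the shell and the picture viewer there is one more tool, called after "Call:" in YAML: its name, and indented under it one key for each argument. arm_command: Moves the arm, as the interface text tells. Its arguments: {"type":"object","properties":{"moves":{"type":"array"},"grip_force":{"type":"number"}},"required":["moves"]}

```bash
ls; mkdir -p pics
cat > h.py <<'E'
import numpy as np, cv2
from scipy.spatial.transform import Rotation as R
from bench import status,cams,env,spotter
def snap(n,f):
    im=cams.camera(n); cv2.imwrite('pics/'+f,cv2.cvtColor(im,cv2.COLOR_RGB2BGR)); return im
E
python3 - <<'E'
from h import *
s=status.observe();print(s)
for n in['scene','top']:
    snap(n,n+'0.png');print(cams.camera_params(n))
    for l in['cabinet','shutter_bar','lid_tab','stamp_mid','cup_mid']:
        print(n,l,[(np.round(d['location'],1),round(d['p'],2)) for d in spotter.find_in(l,n)[:3]])
print(cams.camera_params('wrist'))
E
```

```text
pics
{'clock': 0.0, 'qpos': array([-1.26768973e+00,  9.18686657e-02,  1.23188378e+00, -1.89144227e-05,
        1.81977174e+00, -5.66870667e-02]), 'qvel': array([ 1.62184028e-03,  9.57527262e-04,  1.21220665e-03,  1.21654187e-05,
        6.36163342e-04, -2.58659943e-04]), 'joint_torque': array([ 7.36107522e-04, -4.46453404e+01, -4.06446183e+01,  6.98126410e-02,
        2.94204836e-02, -1.65302945e-04]), 'eef_pos': array([ 0.2112094 , -0.56145267,  0.30150203]), 'orientation': array([-0.36861445,  2.02743142, -2.02348979]), 'wrist_force': array([-0.42274434,  0.36348872,  0.68060548]), 'ft_torque': array([-0.00566365, -0.00120208,  0.01396733]), 'gripper_width': 0.9954621668734588}
{'camera_matrix': array([[497.41629055,   0.        , 316.46722836],
       [  0.        , 497.41629055, 199.82668617],
       [  0.        ,   0.        ,   1.        ]]), 'xyz': array([0.968593  , 0.67215953, 0.83746136]), 'rotation': array([-1.22359913, -2.45934881,  0.77314145])}
scene cabinet [(array([233., 225.]), 0.58), (array([262. , 154.7]), 0.25)]
scene shutter_bar [(array([262.6, 155.1]), 0.56)]
s
[... 491 characters left out ...]
array([385.6, 162.1]), 0.23)]
top lid_tab []
top stamp_mid [(array([278. , 195.2]), 0.77)]
top cup_mid [(array([296.1, 249.3]), 0.96), (array([395.7, 166.3]), 0.33)]
{'camera_matrix': array([[309.70691629,   0.        , 316.58188055],
       [  0.        , 309.70691629, 201.09952011],
       [  0.        ,   0.        ,   1.        ]]), 'tool_from_camera': array([[ 6.41675013e-06,  9.59539016e-01,  2.81575703e-01,
        -7.65129419e-02],
       [ 8.43213503e-05, -2.81575703e-01,  9.59539012e-01,
        -8.20106127e-02],
       [ 9.99999996e-01,  1.75857214e-05, -8.27164265e-05,
         3.07126707e-04],
       [ 0.00000000e+00,  0.00000000e+00,  0.00000000e+00,
         1.00000000e+00]])}
```

Run:
```python
import cv2
a=cv2.imread('pics/scene0.png');b=cv2.imread('pics/top0.png')
def c(im,x,y,w,h): return cv2.resize(im[y:y+h,x:x+w],(800,600),interpolation=cv2.INTER_CUBIC)
cv2.imwrite('pics/s1.png',c(a,120,60,320,240))
cv2.imwrite('pics/t1.png',c(b,230,60,320,240))
```

```text
(no output)
```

View pics/s1.png

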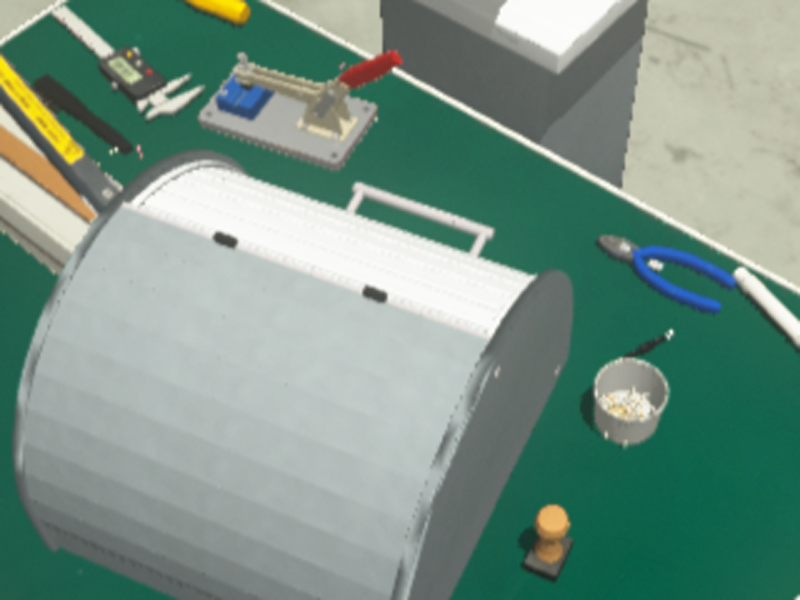

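View pics/t1.png

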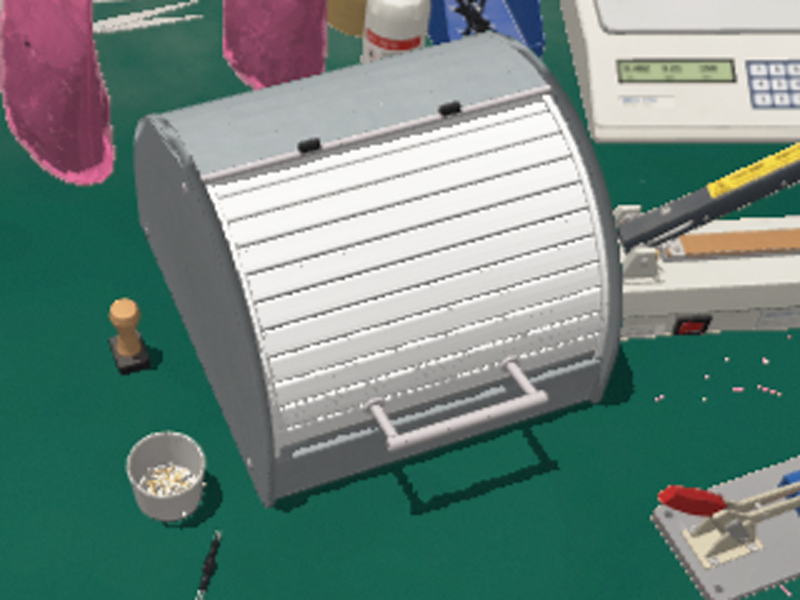

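The scene and top crops agree. The bar ends are at scene px (316.8,153.6) and (262.8,134.8), and top px (386.8,237.2) and (448,219.2). The cup and stamp stand left of the cabinet. Next I fit the cabinet pose from these points.

```bash
cat >> h.py <<'E'
def proj(n,P):
    c=cams.camera_params(n);Rm=R.from_rotvec(c['rotation']).as_matrix();q=(np.atleast_2d(P)-c['xyz'])@Rm
    K=c['camera_matrix'];return np.c_[K[0,0]*q[:,0]/q[:,2]+K[0,2],K[1,1]*q[:,1]/q[:,2]+K[1,2]]
def ray(n,px):
    c=cams.camera_params(n);K=c['camera_matrix'];d=R.from_rotvec(c['rotation']).apply([(px[0]-K[0,2])/K[0,0],(px[1]-K[1,2])/K[1,1],1]);return c['xyz'],d
E
python3 - <<'E'
from h import *
from scipy.optimize import least_squares
bx,bz=-.192*np.sin(np.radians(80)),.05+.192*np.cos(np.radians(80))
obs=[('scene',(bx,.062,bz),(316.8,153.6)),('scene',(bx,-.062,bz),(262.8,134.8)),('top',(bx,.062,bz),(386.8,237.2)),('top',(bx,-.062,bz),(448,219.2)),
('top',(-.16,.145,0),(338,261.5)),('top',(-.16,-.145,0),(471,221))]
def f(p,full=False):
    r=[]
    for n,P,u in obs:
        W=R.from_euler('z',p[2]).apply(P)+[p[0],p[1],0]; r.append(proj(n,W)[0]-u)
    return np.ravel(r)
s=least_squares(f,[.55,.0,0],loss='soft_l1');print(s.x,np.degrees(s.x[2]));print(s.fun.reshape(-1,2).round(1))
for nm,z in(('stamp_mid',.032),('cup_mid',.0215)):
    for n,px in (('scene',(339,279) if 's'==nm[0] else (372,219)),('top',(278,195) if nm[0]=='s' else (296,249))):
        o,d=ray(n,px);print(nm,n,(o+d*(z-o[2])/d[2]).round(3))
E
```

```text
[0.63750234 0.27156015 0.21048831] 12.060091992258187
[[-0.4 -0.8]
 [-1.3 -1.8]
 [-2.3  0.2]
 [-0.  -0.6]
 [-3.4  0.4]
 [ 0.6 -0. ]]
stamp_mid scene [0.616 0.476 0.032]
stamp_mid top [0.6   0.476 0.032]
cup_mid scene [0.466 0.45  0.021]
cup_mid top [0.475 0.45  0.021]
```

```bash
cat >> h.py <<'E'
import json,os
CAB=json.load(open('cab.json')) if os.path.exists('cab.json') else [0.6375,0.2716,0.2105]
Rc=R.from_euler('z',CAB[2]); Oc=np.array([CAB[0],CAB[1],0])
PZ=env.pinch_z
def orient(th,mode,s=1):
    t=np.radians(th);y=np.array([np.cos(t),0,-np.sin(t)])
    z=s*(np.array([np.sin(t),0,np.cos(t)]) if mode=='bar' else np.array([0,1.,0]))
    return Rc*R.from_matrix(np.c_[np.cross(y,z),y,z])
def rows(targets,fing):
    """targets: list of (pinch point in cabinet m, R) -> rows"""
    s=status.observe();R0=R.from_rotvec(s['orientation']);p0=s['eef_pos']
    for P,Rt in targets:
        tcp=Rc.apply(P)+Oc-Rt.apply([0,PZ,0])
        r=[round(float(v),1) for v in np.r_[R0.inv().apply(tcp-p0)*1000,np.degrees((R0.inv()*Rt).as_rotvec())]]
        print(r+[fing])
def here():
    s=status.observe();R0=R.from_rotvec(s['orientation'])
    p=Rc.inv().apply(s['eef_pos']+R0.apply([0,PZ,0])-Oc)
    M=(Rc.inv()*R0).as_matrix()
    print('t',round(s['clock'],2),'pinch(cab mm)',(p*1e3).round(1),'y',M[:,1].round(3),'z',M[:,2].round(3),'F',s['wrist_force'].round(1),'w',round(s['gripper_width'],3),'q',s['qpos'].round(2))
    return s
def barpos(a): # shutter angle -> cabinet xyz
    t=np.radians(80)-a;return np.array([-.192*np.sin(t),0,.05+.192*np.cos(t)])
E
python3 - <<'E'
from h import *
print(PZ);s=here();print(R.from_rotvec(s['orientation']).as_matrix().round(2))
print([n for n in dir(env) if n[0]!='_'])
for sg in(1,-1):
    Rt=orient(50,'bar',sg); 
    d=np.array([np.cos(np.radians(50)),0,-np.sin(np.radians(50))])
    P=barpos(0)-.1*d
    W=Rc.apply(P)+Oc-Rt.apply([0,PZ,0]);print('tcp',W)
    rows([(P,Rt)],-.3)
E
```

```text
0.0613
t 0.6 pinch(cab mm) [-590.9 -725.7  241.3] y [-0. -0. -1.] z [ 0.149 -0.989  0.   ] F [-0.   0.2 -0.1] w 1.001 q [-1.27  0.09  1.23 -0.    1.82 -0.06]
[[-0.94 -0.    0.35]
 [-0.35 -0.   -0.94]
 [ 0.   -1.    0.  ]]
['PlanningError', 'job_done', 'pinch_z']
tcp [0.35119759 0.21042713 0.20690342]
[-402.8, 95.7, -673.3, 32.9, -77.9, 28.3, -0.3]
tcp [0.35119759 0.21042713 0.20690342]
[-402.8, 95.7, -673.3, -29.5, 94.1, 34.2, -0.3]
```

Call:
arm_command:
  moves:
    - [-253, -50, -77, 0, 0, 0, -0.3]
    - [-253, -50, -77, 0, 0, 0, -0.3]
    - [-253, -50, -77, 0, 0, 0, -0.3]
    - [-253, -50, -77, 0, 0, 0, -0.3]
    - [-253, -50, -77, 0, 0, 0, -0.3]
    - [-387, -50, -348, 13, -31, 11, -0.3]
    - [-387, -50, -348, 13, -31, 11, -0.3]
    - [-387, -50, -348, 13, -31, 11, -0.3]
    - [-387, -50, -348, 13, -31, 11, -0.3]
    - [-387, -50, -348, 13, -31, 11, -0.3]
    - [-391, -20, -561, 26, -62, 23, -0.3]
    - [-391, -20, -561, 26, -62, 23, -0.3]
    - [-391, -20, -561, 26, -62, 23, -0.3]
    - [-391, -20, -561, 26, -62, 23, -0.3]
    - [-403, 96, -673, 33, -78, 28, -0.3]
    - [-403, 96, -673, 33, -78, 28, -0.3]
    - [-403, 96, -673, 33, -78, 28, -0.3]
    - [-403, 96, -673, 33, -78, 28, -0.3]
    - [-403, 96, -673, 33, -78, 28, -0.3]
    - [-403, 96, -673, 33, -78, 28, -0.3]

```text
clock: 3.1
eef_pos: [0.3735, 0.2298, 0.2107]
orientation: [-0.752, 0.596, -1.281]
wrist_force: [0.4, 0.0, 1.1]
gripper_width: 0.65
```

```bash
cat >> h.py <<'E'
def wproj(s,P):
    c=cams.camera_params('wrist');T=c['tool_from_camera'];K=c['camera_matrix']
    pt=R.from_rotvec(s['orientation']).inv().apply(np.atleast_2d(P)-s['eef_pos'])
    q=(pt-T[:3,3])@T[:3,:3];r=np.hypot(q[:,0],q[:,1]);a=np.arctan2(r,q[:,2])
    return np.c_[K[0,2]+K[0,0]*a*q[:,0]/r,K[1,2]+K[0,0]*a*q[:,1]/r]
E
python3 - <<'E'
from h import *
s=here();im=snap('wrist','w1.png')
b=barpos(0)
P=[b+[0,.062,0],b-[0,.062,0],[-.16,.145,.0],[-.16,-.145,0],[-.16,.135,.052],[-.16,-.135,.052]]
px=wproj(s,Rc.apply(P)+Oc);print(px.round(1))
o=cv2.cvtColor(im,cv2.COLOR_RGB2BGR)
o=cv2.resize(o,(800,500))
for u in px*1.25: cv2.drawMarker(o,tuple(int(v) for v in u),(0,0,255),0,8,1)
cv2.imwrite('pics/w1o.png',o)
E
```

```text
t 3.1 pinch(cab mm) [-228.3   13.1  163.1] y [ 0.63  -0.019 -0.777] z [0.777 0.    0.63 ] F [0.4 0.  1.1] w 0.65 q [ 0.65 -0.86  2.22 -0.31  1.17  0.48]
[[290.9 148.3]
 [294.8 290.8]
 [267.2  56.6]
 [277.3 308. ]
 [297.6  59.2]
 [302.  322.9]]
```

View pics/w1o.png

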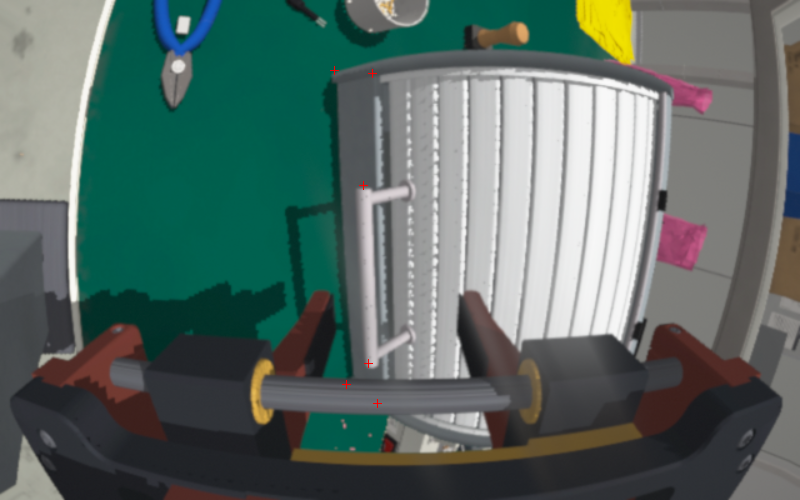

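The wrist view matches the pose fit: the projected bar ends (363,185) and (368,362) sit on the visible bar ends at about (364,190) and (368,358). I narrow the fingers and move in.

Call:
arm_command:
  moves:
    - [13, 0, -20, 0, 0, 0, 0.32]
    - [13, 0, -20, 0, 0, 0, 0.32]
    - [13, 0, -20, 0, 0, 0, 0.32]
    - [13, 25, -20, 0, 0, 0, 0.32]
    - [13, 50, -20, 0, 0, 0, 0.32]
    - [13, 60, -20, 0, 0, 0, 0.32]
    - [13, 60, -20, 0, 0, 0, 0.32]

```text
clock: 4.03
eef_pos: [0.3967, 0.2215, 0.1487]
orientation: [-0.757, 0.597, -1.278]
wrist_force: [-0.6, 0.2, -1.0]
gripper_width: 0.339
```

Run:
```python
from h import *
s=here();snap('wrist','w2.png')
b=barpos(0);Rt=orient(50,'bar')
rows([(b,Rt),(b,orient(45,'bar'))],.32)
```

```text
t 4.03 pinch(cab mm) [-2.076e+02  2.000e-01  1.009e+02] y [ 0.626 -0.019 -0.78 ] z [0.78  0.003 0.626] F [-0.6  0.2 -1. ] w 0.339 q [ 0.58 -0.8   2.3  -0.29  1.02  0.44]
[1.0, 25.9, 1.5, 1.2, 0.2, 1.0, 0.32]
[1.0, 26.2, -3.8, 6.2, 0.2, 1.0, 0.32]
```

View pics/w2.png

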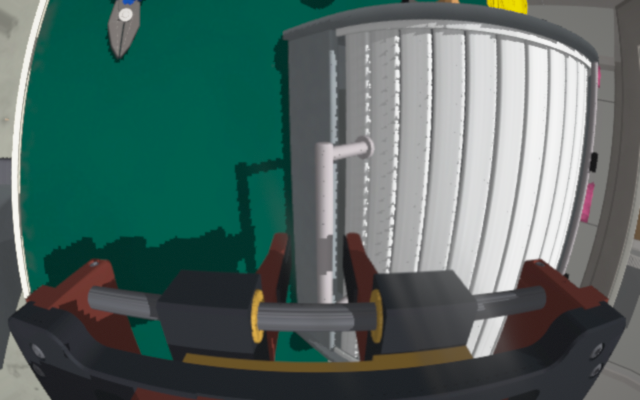

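The bar (column 325) lies between the fingertips (about 283 and 350), near their middle. I advance and close.

Call:
arm_command:
  moves:
    - [1, 13, 1, 0, 0, 0, 0.32]
    - [1, 26, 1, 1, 0, 1, 0.32]
    - [1, 26, 1, 1, 0, 1, 0.32]
    - [1, 26, 1, 1, 0, 1, 1]
    - [1, 26, 1, 1, 0, 1, 1]
    - [1, 26, 1, 1, 0, 1, 1]
    - [1, 26, 1, 1, 0, 1, 1]
  grip_force: 25

```text
clock: 4.95
eef_pos: [0.4145, 0.224, 0.1312]
orientation: [-0.732, 0.587, -1.266]
wrist_force: [7.4, 1.8, -1.3]
gripper_width: 0.107
```

Run:
```python
from h import *
s=here()
T=[]
for i,a in enumerate(np.linspace(.08,.64,8)): T.append((barpos(a),orient(50+i*1.4,'bar')))
rows(T,1)
```

```text
t 4.95 pinch(cab mm) [-1.885e+02  1.000e-01  8.430e+01] y [ 0.644  0.    -0.765] z [0.765 0.003 0.644] F [ 7.4  1.8 -1.3] w 0.107 q [ 0.54 -0.74  2.31 -0.27  0.92  0.42]
[0.1, -9.0, 11.2, -0.1, 0.2, -0.0, 1]
[0.2, -17.4, 25.6, -1.5, 0.2, -0.0, 1]
[0.2, -24.6, 40.6, -2.9, 0.2, -0.0, 1]
[0.3, -30.8, 56.1, -4.3, 0.2, -0.0, 1]
[0.3, -35.7, 72.1, -5.7, 0.2, 0.0, 1]
[0.4, -39.4, 88.4, -7.1, 0.2, 0.0, 1]
[0.4, -41.9, 105.0, -8.5, 0.2, 0.0, 1]
[0.5, -43.2, 121.8, -9.9, 0.2, 0.0, 1]
```

Call:
arm_command:
  moves:
    - [0, -9, 11, 0, 0, 0, 1]
    - [0, -17.4, 25.6, -1.5, 0, 0, 1]
    - [0, -24.6, 40.6, -3, 0, 0, 1]
    - [0, -30.8, 56.1, -4.5, 0, 0, 1]
    - [0, -35.7, 72.1, -5.7, 0, 0, 1]
    - [0, -39.4, 88.4, -7, 0, 0, 1]
    - [0, -41.9, 105, -8.5, 0, 0, 1]
    - [0, -43.2, 121.8, -10, 0, 0, 1]
    - [0, -43.2, 121.8, -10, 0, 0, 1]

```text
clock: 6.08
eef_pos: [0.4785, 0.2386, 0.2425]
orientation: [-0.877, 0.706, -1.224]
wrist_force: [-4.9, 1.9, 4.4]
gripper_width: 0.106
```

Run:
```python
from h import *
s=here();p=Rc.inv().apply(s['eef_pos']+R.from_rotvec(s['orientation']).apply([0,PZ,0])-Oc)
print('angle',np.radians(80)-np.arctan2(-p[0],p[2]-.05),'r',np.hypot(p[0],p[2]-.05))
T=[]
for i,a in enumerate(np.linspace(.72,1.275,8)): T.append((barpos(a),orient(61+i*1.4,'bar')))
rows(T,1)
```

```text
t 6.08 pinch(cab mm) [-131.8    1.   189.4] y [ 0.499  0.001 -0.867] z [0.867 0.003 0.499] F [-4.9  1.9  4.4] w 0.106 q [ 0.46 -0.45  1.88 -0.13  1.21  0.26]
angle 0.6390889080740163 r 0.19184560920648472
[1.0, -3.1, 16.2, -0.9, 0.2, -0.0, 1]
[1.1, -4.8, 32.8, -2.3, 0.2, -0.0, 1]
[1.1, -5.3, 49.5, -3.7, 0.2, -0.0, 1]
[1.1, -4.5, 66.2, -5.1, 0.2, -0.0, 1]
[1.2, -2.4, 82.8, -6.5, 0.2, -0.0, 1]
[1.2, 0.8, 99.2, -7.9, 0.2, -0.0, 1]
[1.3, 5.3, 115.3, -9.3, 0.2, -0.0, 1]
[1.3, 10.9, 131.0, -10.7, 0.2, -0.0, 1]
```

Tracking the arc well, so I continue to the stop.

Call:
arm_command:
  moves:
    - [1, -3, 16, -1, 0, 0, 1]
    - [1, -5, 33, -2.3, 0, 0, 1]
    - [1, -5, 49.5, -3.7, 0, 0, 1]
    - [1, -4.5, 66, -5, 0, 0, 1]
    - [1, -2.4, 83, -6.5, 0, 0, 1]
    - [1, 1, 99, -8, 0, 0, 1]
    - [1, 5, 115, -9.3, 0, 0, 1]
    - [1, 11, 131, -10.7, 0, 0, 1]
    - [1, 11, 131, -10.7, 0, 0, 1]
    - [1, 11, 131, -10.7, 0, 0, 1]

```text
clock: 7.32
eef_pos: [0.5934, 0.2636, 0.2969]
orientation: [-1.033, 0.831, -1.168]
wrist_force: [-5.4, 5.0, 2.6]
gripper_width: 0.105
```

Run:
```python
from h import *
s=here();p=Rc.inv().apply(s['eef_pos']+R.from_rotvec(s['orientation']).apply([0,PZ,0])-Oc)
print('angle',np.radians(80)-np.arctan2(-p[0],p[2]-.05),'r',np.hypot(p[0],p[2]-.05))
```

```text
t 7.33 pinch(cab mm) [-24.8   1.4 239. ] y [ 0.327  0.001 -0.945] z [0.945 0.004 0.327] F [-5.4  5.   2.6] w 0.105 q [ 0.39 -0.01  1.37 -0.06  1.45  0.17]
angle 1.2660047084322459 r 0.19062123770364253
```

Call:
arm_command:
  moves:
    - [0, 0, 0, 0, 0, 0, 0.2]
    - [0, 0, 0, 0, 0, 0, 0.2]
    - [0, 0, 0, 0, 0, 0, 0.2]
    - [0, -30, 0, 0, 0, 0, 0.2]
    - [0, -60, 0, 0, 0, 0, 0.2]
    - [0, -90, 0, 0, 0, 0, 0.2]
    - [0, -90, -60, 0, 0, 0, 0.2]
    - [0, -90, -120, 0, 0, 0, 0.2]
    - [0, -90, -120, 0, 0, 0, 0.2]

```text
clock: 8.45
eef_pos: [0.4517, 0.2311, 0.3388]
orientation: [-1.037, 0.833, -1.17]
wrist_force: [1.1, -0.5, -0.5]
gripper_width: 0.399
```

Run:
```python
from h import *
s=here();a=snap('wrist','w3.png');b=snap('top','t3.png')
print(spotter.find_in('lid_tab','top')[:2],spotter.find_in('lid_tab','wrist')[:2])
tab=Rc.apply([-.105,0,.095])+Oc
bars=Rc.apply([barpos(1.257)+[0,.062,0],barpos(1.257)-[0,.062,0]])+Oc
print(wproj(s,[tab]),proj('top',[tab]),proj('top',bars))
b=cv2.cvtColor(b,cv2.COLOR_RGB2BGR);a=cv2.cvtColor(a,cv2.COLOR_RGB2BGR)
for u in proj('top',np.r_[[tab],bars]): cv2.drawMarker(b,tuple(int(round(v)) for v in u),(0,0,255),0,6,1)
u=wproj(s,[tab])[0];cv2.drawMarker(a,tuple(int(round(v)) for v in u),(0,0,255),0,6,1)
cv2.imwrite('pics/c3.png',np.vstack([cv2.resize(a[50:350],(640,300)),cv2.resize(b[60:260,250:570],(480,300))if 0 else cv2.copyMakeBorder(cv2.resize(b[60:260,250:570],(480,300)),0,0,0,160,0)]))
```

```text
t 8.45 pinch(cab mm) [-170.3   -0.9  280.8] y [ 0.324 -0.002 -0.946] z [0.946 0.004 0.324] F [ 1.1 -0.5 -0.5] w 0.399 q [ 0.45 -0.38  1.62 -0.08  1.58  0.22]
[{'location': [391.1, 184.8], 'p': 0.94}] [{'location': [332.4, 169.7], 'p': 0.96}]
[[318.61508066 180.33119101]] [[398.35320669 189.32815211]] [[354.78654127 111.15288812]
 [421.16599843  95.0280151 ]]
```

View pics/c3.png

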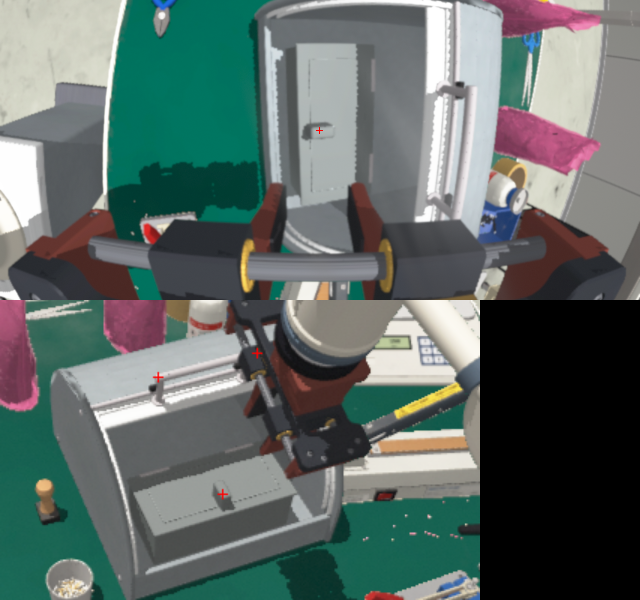

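The shutter stays up on its own, and the predicted tab position falls on the tab in both views: wrist (319,180), top (398,189). Next I rotate the jaws to cabinet y and approach the tab.

```bash
cat >> h.py <<'E'
def tab(f): f=np.radians(f);return np.array([-.030-.075*np.cos(f)+.016*np.sin(f),0,.079+.075*np.sin(f)+.016*np.cos(f)])
def dirv(th): t=np.radians(th);return np.array([np.cos(t),0,-np.sin(t)])
E
python3 - <<'E'
from h import *
Rt=orient(60,'lid');d=dirv(60)
rows([([-.20,0,.27],Rt),(tab(0)-.074*d,Rt),(tab(0)-.034*d,Rt)],0)
E
```

```text
[-0.7, 4.3, -49.1, 8.5, -89.6, -8.4, 0]
[-0.8, 128.2, -30.9, 8.5, -89.6, -8.4, 0]
[-0.9, 167.5, -23.5, 8.5, -89.6, -8.4, 0]
```

Call:
arm_command:
  moves:
    - [0, 4, -49, 0, -10, 0, 0]
    - [0, 4, -49, 4, -45, -4, 0]
    - [0, 4, -49, 4, -45, -4, 0]
    - [0, 4, -49, 4, -45, -4, 0]
    - [0, 4, -49, 8.5, -89.6, -8.4, 0]
    - [0, 4, -49, 8.5, -89.6, -8.4, 0]
    - [0, 4, -49, 8.5, -89.6, -8.4, 0]
    - [0, 4, -49, 8.5, -89.6, -8.4, 0]
    - [0, 4, -49, 8.5, -89.6, -8.4, 0]
    - [0, 4, -49, 8.5, -89.6, -8.4, 0]
    - [0, 4, -49, 8.5, -89.6, -8.4, 0]
    - [-1, 50, -42, 8.5, -89.6, -8.4, 0]
    - [-1, 90, -36, 8.5, -89.6, -8.4, 0]
    - [-1, 128, -31, 8.5, -89.6, -8.4, 0]
    - [-1, 128, -31, 8.5, -89.6, -8.4, 0]

```text
clock: 10.52
eef_pos: [0.4667, 0.2349, 0.207]
orientation: [-1.475, -0.559, -0.239]
wrist_force: [0.5, 0.3, 0.4]
gripper_width: 0.498
```

Run:
```python
from h import *
s=here();snap('wrist','w4.png');snap('top','t4.png')
Rt=orient(60,'lid');d=dirv(60)
rows([(tab(0)-.034*d,Rt),(tab(0)-.014*d,Rt)],0)
print(spotter.find_in('lid_tab','wrist')[:2],wproj(s,Rc.apply([tab(0)])+Oc))
```

```text
t 10.53 pinch(cab mm) [-144.5   -0.3  153.6] y [ 0.492 -0.002 -0.87 ] z [ 0.001  1.    -0.002] F [0.5 0.3 0.4] w 0.498 q [ 0.47 -0.48  1.96 -0.14  1.16 -1.29]
[1.4, 40.4, -0.3, 0.0, 0.0, -0.1, 0]
[1.4, 60.4, -0.2, 0.0, 0.0, -0.1, 0]
[{'location': [320.3, 223.1], 'p': 0.62}] [[317.78792836 227.82118506]]
```

View pics/w4.png

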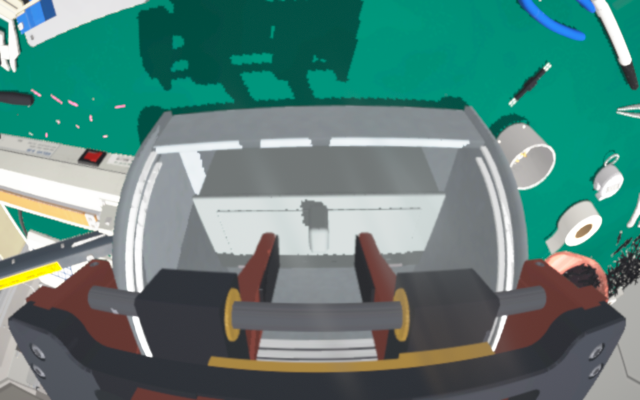

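The tab (about 318,235) is centred between the fingers (272 to 362). I go down and grip.

Call:
arm_command:
  moves:
    - [1, 20, 0, 0, 0, 0, 0]
    - [1, 40, 0, 0, 0, 0, 0]
    - [1, 50, 0, 0, 0, 0, 0]
    - [1, 60, 0, 0, 0, 0, 0]
    - [1, 60, 0, 0, 0, 0, 0]
    - [1, 60, 0, 0, 0, 0, 1]
    - [1, 60, 0, 0, 0, 0, 1]
    - [1, 60, 0, 0, 0, 0, 1]
    - [1, 60, 0, 0, 0, 0, 1]
    - [1, 60, 0, 0, 0, 0, 1]
  grip_force: 20

```text
clock: 11.92
eef_pos: [0.4972, 0.2422, 0.1597]
orientation: [-1.471, -0.566, -0.244]
wrist_force: [-1.3, 1.8, 0.5]
gripper_width: 0.157
```

Run:
```python
from h import *
s=here()
Rt=orient(60,'lid');d=dirv(60)
rows([(tab(f)-.014*d,Rt) for f in np.arange(6,67,6)],1)
```

```text
t 11.93 pinch(cab mm) [-112.8    0.7  106.6] y [ 0.499  0.001 -0.867] z [-0.001  1.     0.   ] F [-1.3  1.8  0.5] w 0.157 q [ 0.45 -0.37  1.96 -0.14  1.04 -1.29]
[6.5, -5.8, -0.6, -0.0, 0.1, -0.1, 1]
[12.8, -10.8, -0.6, -0.0, 0.1, -0.1, 1]
[19.5, -15.2, -0.6, -0.0, 0.1, -0.1, 1]
[26.7, -18.9, -0.6, -0.0, 0.1, -0.1, 1]
[34.1, -21.8, -0.6, -0.0, 0.1, -0.1, 1]
[41.9, -23.8, -0.6, -0.0, 0.1, -0.1, 1]
[49.8, -25.1, -0.6, -0.0, 0.1, -0.1, 1]
[57.8, -25.5, -0.7, -0.0, 0.1, -0.1, 1]
[65.9, -25.1, -0.7, -0.0, 0.1, -0.1, 1]
[73.8, -23.9, -0.7, -0.0, 0.1, -0.1, 1]
[81.5, -21.8, -0.7, -0.0, 0.1, -0.1, 1]
```

Call:
arm_command:
  moves:
    - [6.5, -6, 0, 0, 0, 0, 1]
    - [13, -11, 0, 0, 0, 0, 1]
    - [19.5, -15, 0, 0, 0, 0, 1]
    - [26.7, -19, 0, 0, 0, 0, 1]
    - [34, -22, 0, 0, 0, 0, 1]
    - [42, -24, 0, 0, 0, 0, 1]
    - [50, -25, 0, 0, 0, 0, 1]
    - [58, -25.5, 0, 0, 0, 0, 1]
    - [66, -25, 0, 0, 0, 0, 1]
    - [74, -24, 0, 0, 0, 0, 1]
    - [74, -24, 0, 0, 0, 0, 1]

```text
clock: 13.3
eef_pos: [0.5483, 0.254, 0.2177]
orientation: [-1.469, -0.565, -0.243]
wrist_force: [-3.1, 6.1, -0.8]
gripper_width: 0.16
```

Run:
```python
from h import *
s=here();b=snap('top','t5.png');w=snap('wrist','w5.png')
o=cv2.cvtColor(np.hstack([cv2.resize(b[60:260,250:490],(480,400)),w[:,160:480]]),cv2.COLOR_RGB2BGR)
cv2.imwrite('pics/c5.png',o)
```

```text
t 13.3 pinch(cab mm) [-60.4   1.6 164.6] y [ 0.498  0.002 -0.867] z [-0.002  1.     0.002] F [-3.1  6.1 -0.8] w 0.16 q [ 0.42 -0.24  1.76 -0.12  1.11 -1.34]
```

View pics/c5.png

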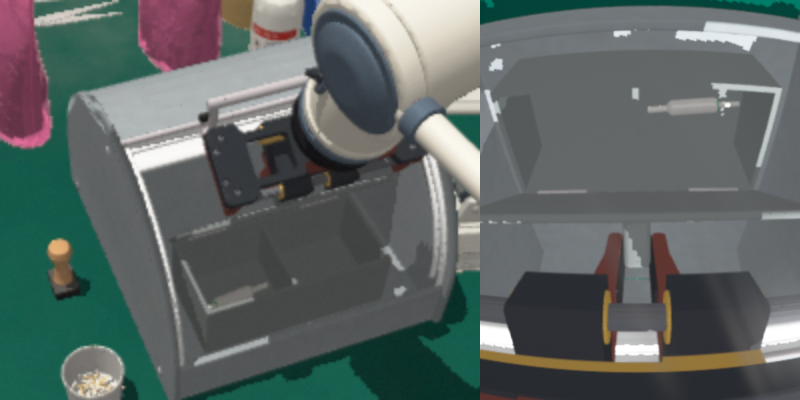

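The lid is raised to about 60° and the box interior shows. I release and back out along the fingers.

Call:
arm_command:
  moves:
    - [0, 0, 0, 0, 0, 0, 0.3]
    - [0, 0, 0, 0, 0, 0, 0.3]
    - [0, 0, 0, 0, 0, 0, 0.3]
    - [0, -30, 0, 0, 0, 0, 0.3]
    - [0, -60, 0, 0, 0, 0, 0.3]
    - [0, -90, 0, 0, 0, 0, 0.3]
    - [0, -90, 0, 0, 0, 0, 1]

```text
clock: 14.28
eef_pos: [0.5047, 0.2435, 0.2986]
orientation: [-1.469, -0.569, -0.249]
wrist_force: [-0.1, -0.1, 0.2]
gripper_width: 0.277
```

```bash
cat >> h.py <<'E'
def tiprows(tips,th,f):
    Rt=orient(th,'lid');rows([(np.array([x,0,z])-.019*dirv(th),Rt) for x,z in tips],f)
E
python3 - <<'E'
from h import *
s=here()
tiprows([(-.20,.22),(-.17,.15),(-.11,.148)],25,1)
E
```

```text
t 14.28 pinch(cab mm) [-104.8    0.3  245.7] y [ 0.504  0.001 -0.864] z [-0.001  1.     0.001] F [-0.1 -0.1  0.2] w 0.277 q [ 0.44 -0.38  1.73 -0.12  1.28 -1.33]
[-140.9, -30.4, -0.2, -0.1, 0.0, -34.8, 1]
[-150.3, 45.2, -0.2, -0.1, 0.0, -34.8, 1]
[-99.4, 77.1, -0.3, -0.1, 0.0, -34.8, 1]
```

Call:
arm_command:
  moves:
    - [-60, -10, 0, 0, 0, 0, 1]
    - [-141, -30, 0, 0, 0, -10, 1]
    - [-141, -30, 0, 0, 0, -20, 1]
    - [-141, -30, 0, 0, 0, -30, 1]
    - [-141, -30, 0, 0, 0, -35, 1]
    - [-141, -30, 0, 0, 0, -35, 1]

```text
clock: 15.02
eef_pos: [0.4087, 0.2709, 0.2425]
orientation: [-1.31, -0.987, -0.721]
wrist_force: [0.1, 0.0, -0.0]
gripper_width: 0.002
```

Run:
```python
from h import *
s=here();snap('wrist','w6.png')
tiprows([(-.16,.15),(-.11,.148),(-.08,.148),(-.05,.155),(-.03,.157),(-.02,.157)],25,1)
```

```text
t 15.03 pinch(cab mm) [-169.    44.8  215.3] y [ 0.896 -0.037 -0.443] z [ 0.031  0.999 -0.022] F [ 0.1  0.  -0. ] w 0.002 q [ 0.81 -0.85  2.32 -0.81  0.84 -0.66]
[-58.8, 20.3, -45.7, 2.1, 0.2, -1.3, 1]
[-38.4, 66.0, -44.1, 2.1, 0.2, -1.3, 1]
[-25.2, 92.9, -43.1, 2.1, 0.2, -1.3, 1]
[-5.6, 116.7, -42.3, 2.1, 0.2, -1.3, 1]
[5.1, 133.7, -41.7, 2.1, 0.2, -1.3, 1]
[9.5, 142.7, -41.4, 2.1, 0.2, -1.3, 1]
```

View pics/w6.png

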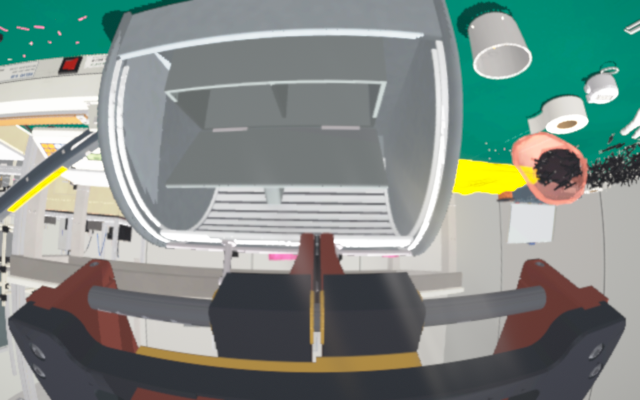

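The lid stands at about 60° with its underside facing the front. The arm hit joint 2's limit at 25° tilt, so I start steeper and flatten out as it goes in.

Run:
```python
from h import *
for x,z,t in((-.155,.19,45),(-.125,.15,45),(-.10,.146,45),(-.08,.147,42)): tiprows([(x,z)],t,1)
```

```text
[6.8, 11.3, -46.3, 2.2, -0.1, 18.7, 1]
[-15.7, 55.9, -44.5, 2.2, -0.1, 18.7, 1]
[-8.2, 80.1, -43.7, 2.2, -0.1, 18.7, 1]
[-2.5, 96.3, -43.1, 2.2, -0.1, 15.7, 1]
```

Call:
arm_command:
  moves:
    - [7, 11, -46, 2.2, 0, 9, 1]
    - [7, 11, -46, 2.2, 0, 18.7, 1]
    - [7, 11, -46, 2.2, 0, 18.7, 1]
    - [7, 11, -46, 2.2, 0, 18.7, 1]
    - [-16, 56, -44.5, 2.2, 0, 18.7, 1]
    - [-16, 56, -44.5, 2.2, 0, 18.7, 1]
    - [-8, 80, -43.7, 2.2, 0, 18.7, 1]
    - [-8, 80, -43.7, 2.2, 0, 18.7, 1]

```text
clock: 16.08
eef_pos: [0.4846, 0.2392, 0.2059]
orientation: [-1.391, -0.759, -0.457]
wrist_force: [1.0, -0.3, 0.8]
gripper_width: 0.001
```

Run:
```python
from h import *
here()
for x,z,t in((-.08,.147,42),(-.065,.149,40),(-.05,.152,36),(-.04,.154,34),(-.03,.156,32),(-.02,.158,30),(-.012,.158,30)): tiprows([(x,z)],t,1)
```

```text
t 16.07 pinch(cab mm) [-112.7    0.3  162.8] y [ 0.711  0.001 -0.703] z [0.002 1.    0.004] F [ 1.  -0.3  0.8] w 0.001 q [ 0.49 -0.59  2.11 -0.26  0.86 -1.19]
[8.1, 15.5, -0.2, -0.1, -0.3, -2.7, 1]
[17.2, 24.9, -0.2, -0.1, -0.3, -4.7, 1]
[24.3, 34.1, -0.2, -0.1, -0.3, -8.7, 1]
[30.0, 40.3, -0.1, -0.1, -0.3, -10.7, 1]
[35.7, 46.5, -0.1, -0.1, -0.3, -12.7, 1]
[41.5, 52.9, -0.1, -0.1, -0.3, -14.7, 1]
[47.1, 58.6, -0.1, -0.1, -0.3, -14.7, 1]
```

Call:
arm_command:
  moves:
    - [8, 15.5, 0, 0, 0, -2.7, 1]
    - [17, 25, 0, 0, 0, -4.7, 1]
    - [24.3, 34, 0, 0, 0, -8.7, 1]
    - [30, 40, 0, 0, 0, -10.7, 1]
    - [36, 46.5, 0, 0, 0, -12.7, 1]
    - [38, 50, 0, 0, 0, -14.7, 1]
    - [41.5, 53, 0, 0, 0, -14.7, 1]
    - [41.5, 53, 0, 0, 0, -14.7, 1]

```text
clock: 17.08
eef_pos: [0.5499, 0.2528, 0.1989]
orientation: [-1.298, -0.942, -0.657]
wrist_force: [-1.3, 0.3, -1.2]
gripper_width: 0.006
```

Run:
```python
from h import *
here()
for x,z,t in((-.016,.158,30),(-.012,.158,30),(-.008,.158,30)): tiprows([(x,z)],t,1)
```

```text
t 17.07 pinch(cab mm) [-36.4  -0.  168.3] y [ 0.866  0.001 -0.5  ] z [0.002 1.    0.005] F [-1.3  0.3 -1.2] w 0.006 q [ 0.48 -0.46  2.14 -0.51  0.48 -0.97]
[1.3, 3.9, 0.1, -0.0, -0.3, 0.0, 1]
[3.3, 7.3, 0.1, -0.0, -0.3, 0.0, 1]
[5.3, 10.8, 0.1, -0.0, -0.3, 0.0, 1]
```

Call:
arm_command:
  moves:
    - [1.3, 4, 0, 0, 0, 0, 1]
    - [2.3, 5.7, 0, 0, 0, 0, 1]
    - [2.3, 5.7, 0, 0, 0, 0, 1]

```text
clock: 17.45
eef_pos: [0.5531, 0.2538, 0.1984]
orientation: [-1.301, -0.938, -0.655]
wrist_force: [-94.7, -24.5, 29.9]
gripper_width: 0.004
```

At the stop, with a high force. I back off at once.

Call:
arm_command:
  moves:
    - [-1, -6, 0, 0, 0, 0, 1]
    - [-3, -15, 0, 0, 0, 0, 1]
    - [-6, -30, 0, 0, 0, 0, 1]
    - [-6, -30, 0, 0, 0, 0, 1]

```text
clock: 17.95
eef_pos: [0.5277, 0.2478, 0.2083]
orientation: [-1.297, -0.943, -0.659]
wrist_force: [-0.2, 0.1, 0.6]
gripper_width: 0.003
```

Run:
```python
from h import *
here();w=snap('wrist','w7.png');b=snap('top','t7.png')
o=cv2.cvtColor(np.hstack([cv2.resize(b[60:260,250:490],(480,400)),w[:,160:480]]),cv2.COLOR_RGB2BGR)
cv2.imwrite('pics/c7.png',o)
```

```text
t 17.95 pinch(cab mm) [-59.2  -0.3 177.8] y [ 0.867  0.001 -0.498] z [0.003 1.    0.005] F [-0.2  0.1  0.6] w 0.003 q [ 0.49 -0.55  2.18 -0.5   0.53 -0.98]
```

View pics/c7.png

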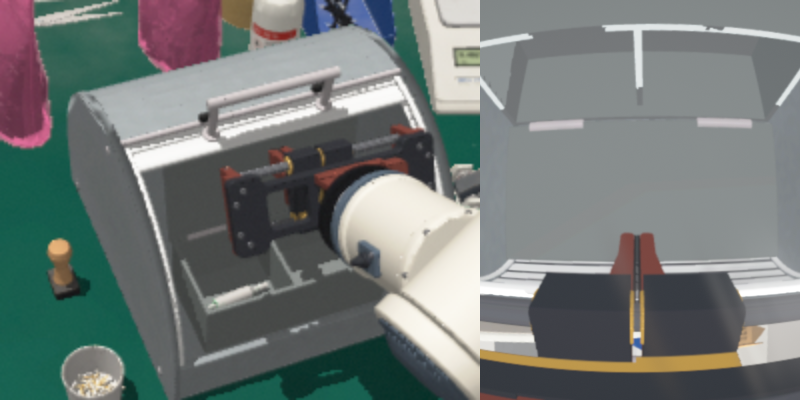

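The lid leans back and the shutter is still up. I withdraw to the front and verify.

Call:
arm_command:
  moves:
    - [0, -30, 0, 0, 0, 0, 1]
    - [0, -60, 0, 0, 0, 8, 1]
    - [0, -80, 0, 0, 0, 16, 1]
    - [20, -110, 0, 0, 0, 24, 1]
    - [40, -140, 0, 0, 0, 30, 1]
    - [40, -140, 0, 0, 0, 30, 1]
    - [40, -140, 0, 0, 0, 30, 1]
    - [40, -140, 0, 0, 0, 30, 1]

```text
clock: 19.05
eef_pos: [0.4288, 0.2262, 0.3094]
orientation: [-1.469, -0.56, -0.247]
wrist_force: [-0.9, 0.7, -0.1]
gripper_width: 0.008
```

Run:
```python
from h import *
s=here();w=snap('wrist','w8.png');b=snap('top','t8.png');c=snap('scene','s8.png')
o=cv2.cvtColor(w,cv2.COLOR_RGB2BGR);t=cv2.cvtColor(b,cv2.COLOR_RGB2BGR)
# predicted lid front-edge corners for some angles
for a,col in((1.57,(255,0,0)),(1.64,(0,255,255)),(1.75,(0,0,255))):
    for y in(-.098,.098):
        P=Rc.apply([[-.03-.096*np.cos(a),y,.079+.096*np.sin(a)]])+Oc
        u=wproj(s,P)[0];v=proj('top',P)[0];print(a,y,u.round(1),v.round(1))
        cv2.drawMarker(o,tuple(int(round(k)) for k in u),col,1,5,1)
        cv2.drawMarker(t,tuple(int(round(k)) for k in v),col,1,5,1)
cv2.imwrite('pics/c8.png',np.hstack([cv2.resize(t[60:260,250:490],(400,333)),cv2.resize(o[40:320,120:456],(400,333))]))
for l,k in(('stamp_mid','top'),('cup_mid','top'),('stamp_mid','scene'),('cup_mid','scene')): print(l,k,[x['location'] for x in spotter.find_in(l,k)[:1]])
```

```text
t 19.05 pinch(cab mm) [-183.    -0.7  256.2] y [ 0.498  0.002 -0.867] z [0.003 1.    0.004] F [-0.9  0.7 -0.1] w 0.008 q [ 0.49 -0.59  1.85 -0.14  1.37 -1.29]
1.57 -0.098 [229.  275.3] [435.  119.1]
1.57 0.098 [406.3 274.3] [335.4 144.4]
1.64 -0.098 [230.4 278.1] [433.3 116.9]
1.64 0.098 [404.9 277.2] [334.2 141.9]
1.75 -0.098 [232.6 281.6] [430.8 113.8]
1.75 0.098 [402.7 280.7] [332.3 138.5]
stamp_mid top [[277.3, 195.7]]
cup_mid top [[295.2, 251.2]]
stamp_mid scene [[338.1, 277.3]]
cup_mid scene [[371.0, 220.5]]
```

View pics/c8.png

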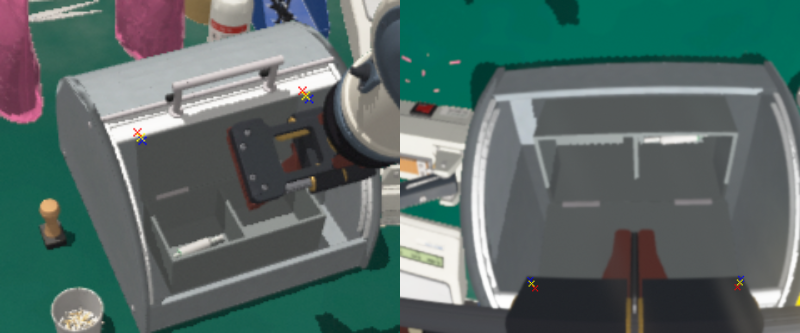

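The lid edge is hidden by the gripper and markers, so I move the arm aside for a clear top view.

Call:
arm_command:
  moves:
    - [10, -30, -60, 0, 0, 0, 1]
    - [20, -40, -120, 0, 0, 0, 1]
    - [20, -40, -180, 0, 0, 0, 1]
    - [20, -40, -240, 0, 0, 0, 1]
    - [20, -40, -280, 0, 0, 0, 1]
    - [20, -40, -280, 0, 0, 0, 1]
    - [20, -40, -280, 0, 0, 0, 1]
    - [20, -40, -280, 0, 0, 0, 1]

```text
clock: 20.4
eef_pos: [0.4839, -0.0471, 0.3554]
orientation: [-1.467, -0.564, -0.247]
wrist_force: [0.1, 0.3, 0.6]
gripper_width: 0.008
```

Run:
```python
from h import *
s=here();b=snap('top','t9.png')
t=cv2.resize(cv2.cvtColor(b,cv2.COLOR_RGB2BGR)[70:220,310:470],(800,750),interpolation=cv2.INTER_CUBIC)
def m(P,col):
    u=(proj('top',Rc.apply([P])+Oc)[0]-[310,70]+.5)*5;cv2.drawMarker(t,tuple(int(round(k)) for k in u),col,0,14,1)
for a,col in((1.57,(255,0,0)),(1.64,(0,255,255)),(1.75,(0,0,255))):
    for y in(-.098,0,.098): m([-.03-.096*np.cos(a),y,.079+.096*np.sin(a)],col)
for y in(-.098,.098): m([-.03,y,.079],(0,255,0))
for y in(-.062,.062): m(barpos(1.257)+[0,y,0],(0,0,255))
cv2.imwrite('pics/c9.png',t[:600])
```

```text
t 20.4 pinch(cab mm) [-186.1 -279.4  302.3] y [ 0.501  0.004 -0.866] z [0.001 1.    0.005] F [0.1 0.3 0.6] w 0.008 q [-0.31 -0.56  1.75  0.26  1.49 -2.05]
```

View pics/c9.png

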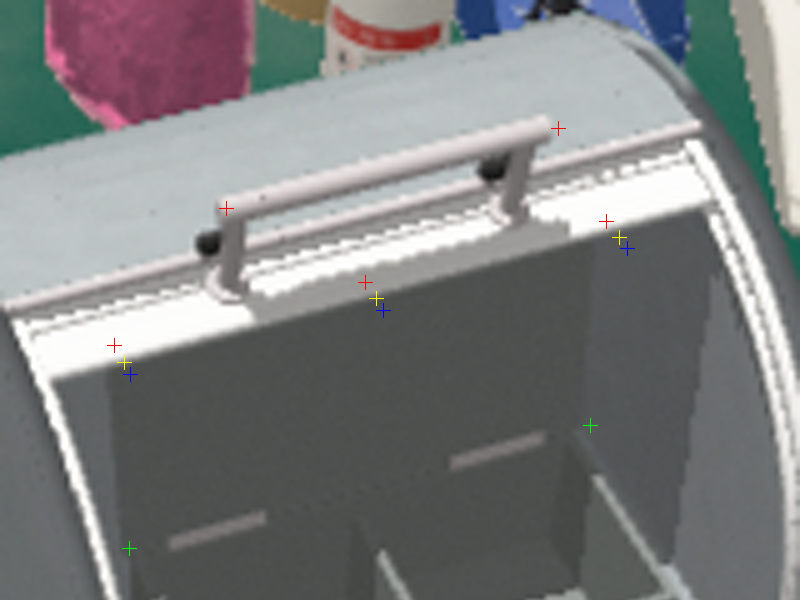

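In the top view the bar lies at the fully open prediction. The lid's side edges run along the 1.75 rad lines: left edge x≈110 at row 370, predicted 116 (130 if upright). Right edge x≈595 at row 250, predicted 604 (627 if upright). The gripper is clear of everything, so I hand in.

```bash
python3 -c "
from h import *
here();print(env.job_done())"
```

```text
t 20.45 pinch(cab mm) [-186.  -279.3  302.4] y [ 0.501  0.004 -0.865] z [0.    1.    0.005] F [-0.8 -0.1 -0.3] w 0.001 q [-0.31 -0.56  1.75  0.26  1.48 -2.05]
the job is handed in; nothing more can be done
None
```

I raised the shutter by its bar to the stop and let go. Then I lifted the lid by its tab to about 60°, released it, and pushed its underside with closed fingers back onto its stop. I moved the arm clear and handed the job in at 20.5 s; no verdict was reported.

**Last checks:**
- **Shutter:** it stayed up by itself. The measured angle at the bar was about 1.27 rad before I released it, and the final picture shows the bar at the fully open position to within about 2 px.
- **Lid:** the side edges match 1.75 rad, not upright. I could not see its top edge directly because the lowest slat hides it. The stop contact and the fingertip position agree with it being fully back.
- **Stamp and cup:** detections after the lid push were within about 2 px of those at the start, so neither had moved.
- **Contact:** the wrist force at the end was under 1 N, and the gripper was touching nothing.

**Not as intended:** when the lid met its stop, the wrist force rose to about 102 N, under the 120 N limit. I backed off at once. The force was read only at the end of that move, so a higher brief peak is not ruled out. The 40 N limit is for the arm and gripper body, and I believe only the fingertips were touching.

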